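# Clamp a deep-well block on the orbital shaker

## Robot

A 7-joint arm with a two-finger parallel gripper is mounted at the origin on the work surface. World frame = base frame: x ahead of the robot, y to its left, z up, the work surface at z = 0. Lengths are in m, angles in rad, forces in N, time in s.
With the tool pointing down it reaches from about 0.4 to 0.85 m from the base axis. Payload 4.5 kg.
Tool frame: the origin (TCP) lies on the mounting face of the last link; the fingertips stand 166 mm ahead of it and the grasp point (between the pads) lies 147 mm ahead of it; y points along the fingers, z is the direction in which the jaws open and shut, and the axes are right-handed (so a half turn about y gives the same grasp; the last joint's range is limited). The gripper opens to 88 mm and grips with 3 to 60 N. Pads are 18 mm wide; open, the fingers measure 123 mm over their backs; the gripper's body (75 mm by 187 mm) begins 45 mm behind the grasp point.
Start: joints at [0.034, 0.689, -0.195, 1.565, 0.157, 0.902, -0.215], TCP at [0.625, 0, 0.405] pointing down, gripper open.
Joint ranges: [-3.01, 3.01], [-0.46, 2.08], [-1.47, 1.51], [0.13, 2.56], [-1, 4.14], [0.04, 2.09], [-2.66, 2.66]. Speed limits (rad/s): [2.57, 2.57, 3.14, 3.14, 3.14, 3.14, 3.14].

## Interface

Orientations are given as a unit quaternion [x, y, z, w].
In Python, from plant import r gives the robot as it stands.
- The arm moves only by the tool arm_command, never from a script. Its argument "deltas" is a list of rows, each an object of numbers: "dx", "dy", "dz": the shift along the tool's x, y, z each as a share of 1000 mm, from -1 to 1; "wx", "wy", "wz": the turn, a rotation vector about the tool's x, y, z each as a share of 45 degrees, from -1 to 1. In form: [{"dx": .., "dy": .., "dz": .., "wx": .., "wy": .., "wz": ..}, ...]. A call has exactly 5 rows; each row is the pose to reach, as a shift and turn from the pose commanded when the call began, along the tool's axes at that moment; what a row does not reach only later rows make up. A row lasts 1/10 s, in which the tool goes at most 50 mm and 8.59 degrees, less where a joint would pass 70% of its speed; a pose out of reach is approached as far as the arm can. A call with a number of a shift or a turn outside -1 to 1 is refused whole. A call with a gripper value outside its range is refused whole. "claw" is the opening, from -1 (shut) to 1 (fully open), set as the call begins (left out, the last holds). The fingers move at their own pace and stop on an object; "grip_force" is the grip in N (left out, the last holds). Time passes only in rows, so rows that repeat a pose let the fingers close, or fill a call up. It gives the time, the measured TCP pose, the force and the opening at its end, in the units of the state.
- r.get_state(): the state, without advancing time (a new reading comes with each control period).
- r.snapshot(name): name is "scene" or "side" or "wrist"; returns the picture (420x560x3 uint8, red, green, blue); there is no depth.
- r.get_calibration(name): a dict with "vertical_fov" (degrees; the focal length in pixels is half the picture's height over the tangent of half this angle, whatever the lens; pixels are square), "cx", "cy" (the principal point, pixels), "R" (3x3) and "t" (3): a world point X has camera coordinates R X + t. Camera axes: x right, y down, z forward; pixel columns grow to the right and rows downward; lengths in m; the calibration is good to about 2 mm. A picture is of the moment at which its call begins: read the wrist's pose just before it. get_calibration takes no time and is no camera call; for the wrist camera it gives the pose at the moment of the call.
- r.finish_job(): hands the job in, once; it reports no verdict.
The state is a dict: "clock": time; "q": joint angles; "qd": joint speeds; "joint_torque": joint torques, N m; "tool_pos": TCP position; "eef_rot": TCP orientation; "contact_force": force on the tool from outside, world axes, zero at the start; "moment": the same for the moment, N m; "opening": opening from 0.0 (shut) to 1.0 (fully open).
Only numpy, scipy, OpenCV 4.12 (cv2) and the standard library are available. Lean on these libraries where they do the work, as an engineer would, in place of code of your own. Each camera call takes 0.05 s, during which the arm holds its last target.

## Task

Get the deep-well block ready for shaking: push it so that it sits square against the shaker platform's fixed bar, midway between the two white lines on the mat, with the sliding clamp bar pushed up snug against its other side. Work by pushing with the fingertips only: do not grip the clamp bar or lift the block, leave the other things on the bench where they are, and finish clear of everything.

Things in the scene. Friction and masses are not known exactly. Their poses are not given: they have to be found in the camera images.
- mat_centre (a point): Centre of the top of the black rubber mat on the orbital shaker's platform (a fixed machine). x runs from the clamp bar to the fixed bar (roughly away from the robot), y left along the bars, z up. Mat 285 (x) by 305 mm (y), flat, 98 mm above the bench. Along each side a steel rail, inner face at y = +-157 mm, top 9 mm above the mat. The entries below use this frame.
- line_left (a point): Middle of the inner edge of the left white line printed on the mat: x = 50, y = +70 mm from mat_centre. The line is 4 mm wide and runs along x from -5 to +105 mm.
- line_right (a point): The same point of the right white line, at y = -70 mm; the lines' inner edges are 140 mm apart.
- fixed_bar_mid (a point): Middle of the axis of the fixed cross bar at the platform's far end: a round bare metal bar, 16 mm diameter, along y, with fixed end shoes on the rails. It lies at x = +118 mm, y = 0, 22 mm above the mat, so its near face is at x = +110 mm.
- clamp_bar_mid (a point): Middle of the axis of the sliding clamp bar at the robot's end of the platform, parallel to the fixed bar and just like it (16 mm diameter, axis 22 mm above the mat, 14 mm free under it). Its end shoes, 26 mm long, slide along the rails. Axes as mat_centre's.
- clamp_bar (a joint): Travel of the clamp bar along the rails towards the fixed bar, m, 0 to 0.16: its axis lies at x = -0.113 + this value, so it is snug on a block that stands square against the fixed bar at about 0.1295. It stays parallel to the fixed bar, takes about 4 N to slide and stays where it is left.
- deep_block: Deep-well block on the mat between the bars: whitish plain-sided plastic, 24 square grey wells under film on top, 85.5 (x) by 127.8 (y) by 43 mm high, 0.24 kg. Origin at the centre of its underside; x its short way, y its long way. Starts off the middle, up to 0.3 rad askew. A long side goes against the fixed bar. Pushed on an end, it slides along the bars even when clamped (3 to 10 N).
- reagent_bottle: Bystander: brown capped bottle with a plain label standing on the bench, 64 mm diameter, 130 mm high, origin at the centre of its underside.
- tip_box: Bystander: closed pipette-tip box on the bench, 84 by 122 by 64 mm high, origin at the centre of its underside.
- tube_rack: Bystander: small white rack with four blue-capped tubes on the bench, 70 by 110 mm, 100 mm high over the caps, origin at the centre of its underside.
There are look-alikes about, which are no part of the job. What is shaped like the deep_block but blue or purple is not meant.

How it is judged:
At the end, for the whole second after the job is handed in: The block lies flat on the mat with its long side square (within 2 degrees) against the fixed bar (within 3 mm), between the white lines (its centre within 7 mm of the middle), and the clamp bar is up against it (no more than 3 mm of play between the bars), all at rest (x of deep_block in the frame of mat_centre between 0.064 and 0.07 m and y of deep_block in the frame of mat_centre between -0.007 and 0.007 m and z of deep_block in the frame of mat_centre between -0.003 and 0.003 m and angle between the y axis of deep_block and the y axis of mat_centre, either way round below 0.035 rad and angle between deep_block's own z axis and vertical below 0.04 rad and value of joint clamp_bar between 0.1265 and 0.1325 m and linear speed of deep_block below 0.01 m/s); the robot touches nothing.
It fails at once if the block is lifted off the mat (z of deep_block in the frame of mat_centre above 0.008 m).
It fails at once if the block is tipped (angle between deep_block's own z axis and vertical above 0.15 rad).
It fails at once if the clamp bar is taken between the fingers (x of the grasp point in the frame of clamp_bar_mid between -0.01 and 0.01 m and y of the grasp point in the frame of clamp_bar_mid between -0.175 and 0.175 m and z of the grasp point in the frame of clamp_bar_mid between -0.03 and 0.022 m).
It fails at once if the reagent bottle, the tip box or the tube rack is disturbed (moved by more than 15 mm) (distance of any of reagent_bottle, tip_box, tube_rack from where it was at the start of the episode above 0.015 m).
It also fails if it takes over 45 s, if anything falls off the work surface, if the arm or the gripper's body presses on something with over 40 N, if the wrist force passes 120 N, or if a joint passes its speed limit or range.

## Working session

There is one attempt and no reset: what is moved stays moved. The work goes in short steps, Python scripts to look and compute and a tool call to move; the robot and the scene stay as the last step left them, time stands still between calls to the robot, and variables do not carry over. Pictures are saved under pics/ and viewed, and the job is handed in when it is done.

Besides the shell and the picture viewer there is one more tool, called after ">>>" as name(argument=value, ...), one argument or row to a line, values as JSON. arm_command: Moves the arm, as the interface text tells. Shift numbers are shares of 1000 mm and turn numbers shares of 45 degrees, none past 1 either way. Its arguments: {"type":"object","properties":{"deltas":{"type":"array","items":{"type":"object","properties":{"dx":{"type":"number","minimum":-1,"maximum":1},"dy":{"type":"number","minimum":-1,"maximum":1},"dz":{"type":"number","minimum":-1,"maximum":1},"wx":{"type":"number","minimum":-1,"maximum":1},"wy":{"type":"number","minimum":-1,"maximum":1},"wz":{"type":"number","minimum":-1,"maximum":1}}}},"claw":{"type":"number"},"grip_force":{"type":"number"}},"required":["deltas"]}

```bash
ls; mkdir -p pics
cat > h.py <<'E'
import numpy as np, cv2
from plant import r
def snap(n,f):
    c=r.get_calibration(n); im=np.asarray(r.snapshot(n)); cv2.imwrite('pics/'+f+'.png',im[:,:,::-1]); np.savez('pics/'+f+'.npz',im=im,R=c['R'],t=c['t'],f=im.shape[0]/2/np.tan(np.radians(c['vertical_fov'])/2),cx=c['cx'],cy=c['cy'])
    return im,c
def load(f): return np.load('pics/'+f+'.npz')
def ray(d,uv):
    R=np.array(d['R']);t=np.array(d['t']); k=np.array([(uv[0]-d['cx'])/d['f'],(uv[1]-d['cy'])/d['f'],1.]); return -R.T@t,R.T@k
def onz(d,uv,z):
    o,v=ray(d,uv); return o+v*(z-o[2])/v[2]
def proj(d,X):
    p=np.array(d['R'])@np.array(X)+np.array(d['t']); return np.array([d['f']*p[0]/p[2]+d['cx'],d['f']*p[1]/p[2]+d['cy']])
E
python3 - <<'E'
from h import *
s=r.get_state()
for n in('scene','side','wrist'):
    im,c=snap(n,n+'0'); print(n,c)
for k in s: print(k,s[k])
E
```

```text
pics
scene {'vertical_fov': 47.47249502041431, 'cx': 281.9671734764094, 'cy': 204.40919031729402, 'R': array([[-0.88592054,  0.46370592,  0.01102809],
       [ 0.39161166,  0.76050115, -0.51795589],
       [-0.24856609, -0.45454904, -0.85533623]]), 't': array([ 0.43995115, -0.14253316,  1.50664281])}
side {'vertical_fov': 57.77054798215742, 'cx': 286.3427416135982, 'cy': 205.88043641119725, 'R': array([[-0.81385712, -0.58103487,  0.00592221],
       [-0.32632447,  0.44860311, -0.83202619],
       [ 0.48077951, -0.679083  , -0.55470473]]), 't': array([0.41483168, 0.23546565, 0.77061697])}
wrist {'vertical_fov': 66.93669252249082, 'cx': 283.2425564567602, 'cy': 213.90790830279664, 'R': array([[ 9.99996571e-01,  8.10432714e-04, -2.49014268e-03],
       [ 1.48241491e-03, -9.59066545e-01,  2.83176916e-01],
       [-2.15871670e-03, -2.83179636e-01, -9.59064457e-01]]), 't': array([-0.62260406, -0.03990981,  0.39061484])}
clock 0.0
q [ 0.03383505  0.68997294 -0.19453566  1.56637924  0.15731451  0.90254714
 -0.21510936]
qd [ 0.0017979  -0.00153328 -0.00041418 -0.0007529   0.00061735 -0.00138967
  0.00035712]
joint_torque [ 3.38560185e-04 -5.27571630e+01 -1.26686912e+00 -1.53434461e+01
 -5.26333472e-02  6.56995355e-03  1.65937727e-04]
tool_pos [ 6.24648962e-01 -4.37863685e-05  4.03907830e-01]
eef_rot [ 0.50053018 -0.50042212  0.49954239 -0.4995044 ]
contact_force [ 0.28238537 -0.8983934   0.95325271]
moment [-0.02353348 -0.01844657  0.03013233]
opening 1.0000517418684294
```

View pics/scene0.png

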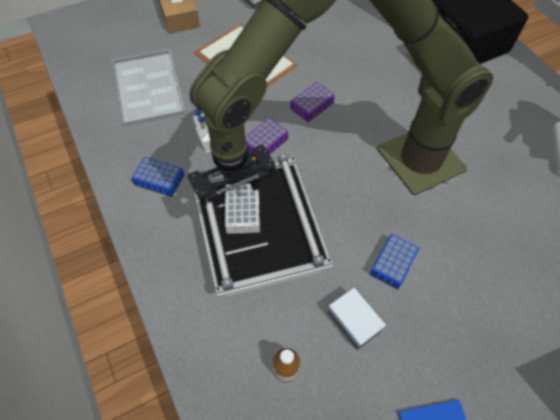

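View pics/side0.png

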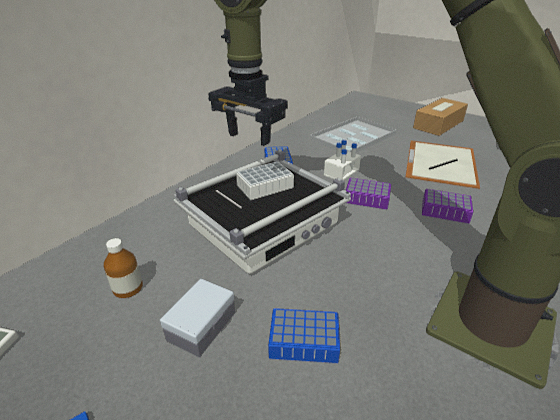

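View pics/wrist0.png

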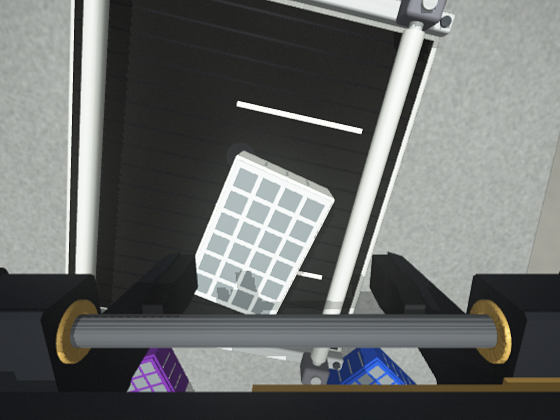

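The block meant is the whitish one on the shaker mat: wrist (265,235), scene (242,208). The blue ones (scene (157,176) and (395,260)) and the purple ones (scene (267,136) and (312,101)) are look-alikes on the bench. I'll confirm it in an enlarged crop.

Run:
```python
import cv2
a=cv2.imread('pics/wrist0.png')[0:320,60:460]; cv2.imwrite('pics/w0c.png',cv2.resize(a,None,fx=1.85,fy=1.85,interpolation=cv2.INTER_CUBIC))
a=cv2.imread('pics/scene0.png')[140:310,170:350]; cv2.imwrite('pics/s0c.png',cv2.resize(a,None,fx=3.5,fy=3.5,interpolation=cv2.INTER_CUBIC))
```

```text
(no output)
```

View pics/w0c.png

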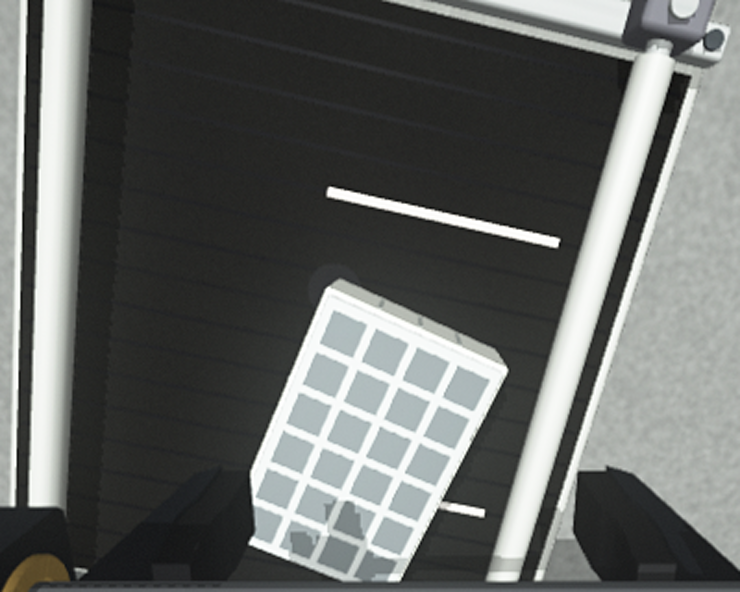

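View pics/s0c.png

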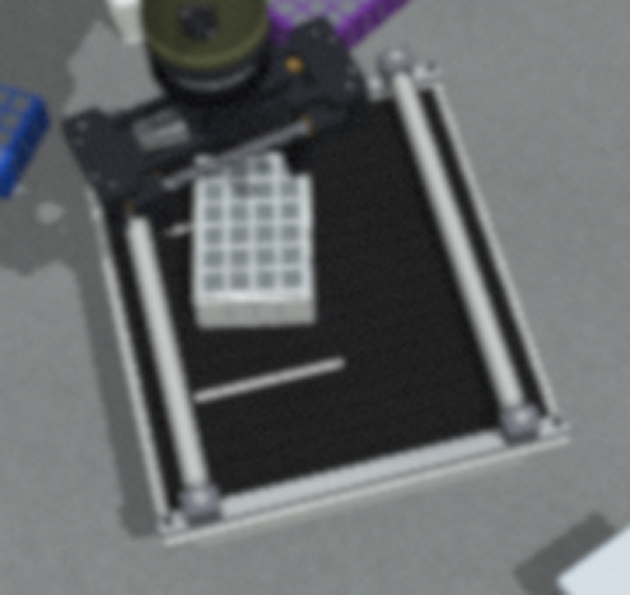

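Run:
```python
from h import *
d=load('wrist0'); im=d['im']; 
g=cv2.cvtColor(im,cv2.COLOR_RGB2GRAY)
m=np.zeros_like(g); m[90:145,225:372]=(g[90:145,225:372]>130)*255
c=max(cv2.findContours(m,0,1)[0],key=cv2.contourArea); rc=cv2.minAreaRect(c); print(rc)
b=cv2.boxPoints(rc); P=np.array([onz(d,p,.098)[:2] for p in b]); print(b,P)
for i in range(4): print(np.linalg.norm(P[i]-P[i-1]))
# fixed bar edges per row
for v in range(40,300,20):
    row=g[v].astype(int); print(v,[u for u in range(60,480) if abs(row[u]-row[u-1])>25 and (u<130 or u>300)])
sc=load('scene0')
C=P.mean(0); print(C, proj(sc,[*C,.098]))
```

```text
((299.142333984375, 117.09318542480469), (128.316650390625, 5.774647235870361), 12.652557373046875)
[[235.90958 105.85726]
 [237.17447 100.22285]
 [362.3751  128.3291 ]
 [361.1102  133.96353]] [[0.58233486 0.08449435]
 [0.58359895 0.08903559]
 [0.69165976 0.0660427 ]
 [0.69089367 0.06128316]]
0.11101249544512554
0.0047138938883193315
0.11047990976014825
0.0048208031400703375
40 [70, 73, 74, 82, 83, 108, 400, 401, 402, 422, 423, 424, 429, 430, 434]
60 [69, 70, 73, 74, 81, 82, 107, 394, 395, 396, 416, 417, 418, 427, 428, 433, 434]
80 [69, 70, 73, 80, 81, 82, 106, 389, 390, 410, 411, 412, 421, 422, 426, 427]
100 [69, 72, 73, 80, 81, 105, 383, 384, 404, 405, 406, 415, 416, 421]
120 [68, 69, 72, 79, 80, 81, 104, 301, 324, 326, 328, 377, 378, 398, 399, 408, 409, 410, 414]
140 [68, 71, 72, 79, 80, 103, 371, 372, 373, 392, 393, 402, 403, 407, 408]
160 [67, 68, 71, 78, 79, 102, 366, 367, 386, 387, 396, 397, 401, 402]
180 [67, 68, 70, 71, 77, 78, 79, 101, 306, 310, 311, 360, 361, 380, 381, 390, 391, 395]
200 [67, 70, 77, 78, 100, 301, 306, 314, 334, 335, 354, 355, 356, 374, 375, 383, 384, 385, 388, 389]
220 [66, 67, 69, 70, 76, 77, 78, 99, 312, 317, 324, 325, 349, 350, 368, 369, 377, 378, 382, 383]
240 [66, 69, 70, 76, 77, 98, 307, 314, 315, 343, 344, 361, 362, 363, 371, 372, 376]
260 [65, 66, 68, 69, 75, 76, 97, 304, 337, 338, 339, 355, 356, 357, 364, 365, 366, 369, 370, 372, 406, 407]
280 [331, 332, 333, 349, 350, 351, 358, 359, 360, 370, 428, 429, 430, 472, 473]
[0.63712181 0.07521395] [247.60091941 248.43412942]
```

```bash
cat >> h.py <<'E'
def fitline(P):
    P=np.array(P); c=P.mean(0); d=np.linalg.svd(P-c)[2][0]; return c,d
E
python3 - <<'E'
from h import *
d=load('wrist0')
F=[(v,a,b) for v,a,b in [(40,401,423),(60,395,417),(80,389.5,411),(100,383.5,405),(120,377.5,398.5),(140,372,392.5),(160,366.5,386.5),(180,360.5,380.5),(200,355,374.5),(220,349.5,368.5),(240,343.5,362),(260,338,356)]]
L=[(40,82.5,108),(60,81.5,107),(80,81,106),(100,80.5,105),(120,80,104),(140,79.5,103),(160,78.5,102),(180,78,101),(200,77.5,100),(220,77,99),(240,76.5,98),(260,75.5,97)]
yaws=[]
def rep(yaw,mc):
    ex=np.array([np.cos(yaw),np.sin(yaw)]); ey=np.array([-ex[1],ex[0]]); return ex,ey
yaw=-0.2077; C=np.array([.63712,.07521]); ex,ey=rep(yaw,0); mc=C-.05*ex-.072*ey; print('mc',mc)
for n,B in(('fix',F),('clamp',L)):
    P=[onz(d,((a+b)/2-.5,v),.12)[:2] for v,a,b in B]
    c,dd=fitline(P); dd=dd*np.sign(dd[1]); y=np.arctan2(-dd[0],dd[1]); print(n,'yaw',y,'x in mat',[(p-mc)@ex for p in P][::4])
E
```

```text
mc [0.5733475  0.01506793]
fix yaw -0.210419793118598 x in mat [np.float64(0.11830338805938578), np.float64(0.11784759892628174), np.float64(0.1179524805105839)]
clamp yaw -0.20908500499130683 x in mat [np.float64(-0.11332079440530682), np.float64(-0.11343401222724497), np.float64(-0.11356388516538111)]
```

```bash
cat >> h.py <<'E'
YAW=-0.2093
EX=np.array([np.cos(YAW),np.sin(YAW)]); EY=np.array([-EX[1],EX[0]]); MC=np.array([.63712,.07521])-.05*EX-.072*EY
def m2w(x,y): return MC+x*EX+y*EY
def w2m(p): q=np.array(p)[:2]-MC; return np.array([q@EX,q@EY])
E
python3 - <<'E'
from h import *
d=load('wrist0'); print(MC)
q=lambda u,v: w2m(onz(d,(u/1.85+60,v/1.85),.141))
a,b=q(332,287),q(507,370); c=q(252,475); e=q(403,580)
print(a,b,c,e,np.linalg.norm(a-b))
for p,s in((b-a,0),(a-c,1),(b-e,1)): print(np.arctan2(p[1],p[0]) if s==0 else np.arctan2(-p[0],p[1]))
for X in [(0.03,-.02)]: pass
s=r.get_state(); print(w2m(s['tool_pos']))
# bystanders
sc=load('scene0'); sd=load('side0')
for n,uv,z in(('bottlecap',(287,355),.13),('tipbox',(356,316),.064),('rackcaps',(203,118),.1)): print(n,onz(sc,uv,z),w2m(onz(sc,uv,z)))
for n,uv,z in(('bottlecap',(114,243),.13),('tipbox',(200,300),.064),('rackcaps',(346,148),.1)): print(n,onz(sd,uv,z),w2m(onz(sd,uv,z)))
E
```

```text
[0.57325135 0.01517005]
[0.00944196 0.03491944] [0.08835398 0.01601306] [-0.01152817 -0.05509724] [ 0.06598616 -0.09397298] 0.081145292180843
-0.23515556080704755
-0.22887620401379088
-0.20063347218091257
[ 0.05354332 -0.00414113]
bottlecap [0.67755138 0.36671124 0.13      ] [0.02898229 0.36554033]
tipbox [0.47392604 0.3482316  0.064     ] [-0.16635964  0.30515568]
rackcaps [ 0.56864249 -0.38320462  0.1       ] [ 0.0782641  -0.39063838]
bottlecap [0.67243724 0.37250232 0.13      ] [0.02277652 0.37014243]
tipbox [0.47141924 0.33969715 0.064     ] [-0.16703849  0.29628663]
rackcaps [ 0.53511228 -0.36342819  0.1       ] [ 0.04135659 -0.37826029]
```

```bash
cat >> h.py <<'E'
from scipy.spatial.transform import Rotation as Ro
def plan(x,y,tip,dyaw=True):
    s=r.get_state(); R=Ro.from_quat(s['eef_rot']); M=R.as_matrix()
    tgt=np.array([*m2w(x,y),tip+.166]); d=M.T@(tgt-s['tool_pos'])
    # target: y down, z along mat +-x
    zz=np.array([*EX,0]); 
    if M[:,2]@zz<0: zz=-zz
    yy=np.array([0,0,-1.]); T=np.stack([np.cross(yy,zz),yy,zz],1)
    w=Ro.from_matrix(M.T@T).as_rotvec()/np.radians(45)
    print('clock',round(s['clock'],2),'tip mat',w2m(s['tool_pos']).round(4),'tipz',round(s['tool_pos'][2]-.166,4),'F',np.array(s['contact_force']).round(1),'open',round(s['opening'],2))
    print('shift',d.round(4),'turn',w.round(4)); return M
E
python3 -c "
from h import *
print(plan(-.155,0,.24).round(3))"
```

```text
clock 0.15 tip mat [ 0.0535 -0.0041] tipz 0.2381 F [-0.3  0.   0.4] open 1.0
shift [-0.0474 -0.0016 -0.2031] turn [0.0017 0.2666 0.0003]
[[ 0.    -0.001  1.   ]
 [-1.    -0.     0.   ]
 [ 0.    -1.    -0.001]]
```

>>> arm_command(
  deltas=[
    {"dx": -0.01, "dz": -0.04, "wy": 0.1},
    {"dx": -0.02, "dz": -0.085, "wy": 0.2},
    {"dx": -0.03, "dz": -0.13, "wy": 0.267},
    {"dx": -0.04, "dz": -0.17, "wy": 0.267},
    {"dx": -0.047, "dz": -0.203, "wy": 0.267},
  ],
  claw=-1,
  grip_force=20,
)

```text
invalid input at $.deltas[0]: expected keys dx, dy, dz, wx, wy, wz
```

```bash
python3 -c "
from h import *
plan(-.155,0,.113); snap('wrist','wrist1'); snap('scene','scene1')"
```

```text
clock 0.15 tip mat [ 0.0535 -0.0041] tipz 0.2381 F [-0.3  0.   0.4] open 1.0
shift [-0.0474  0.1254 -0.203 ] turn [0.0017 0.2666 0.0003]
```

View pics/wrist1.png

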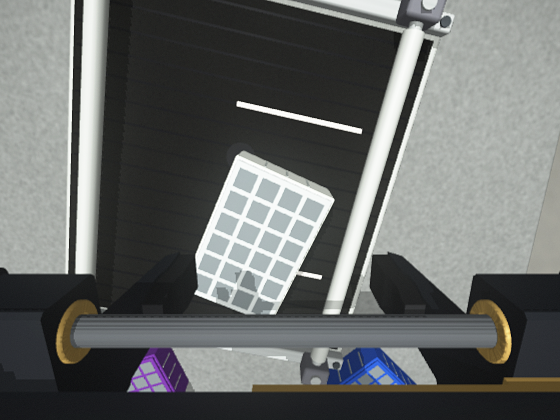

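View pics/scene1.png

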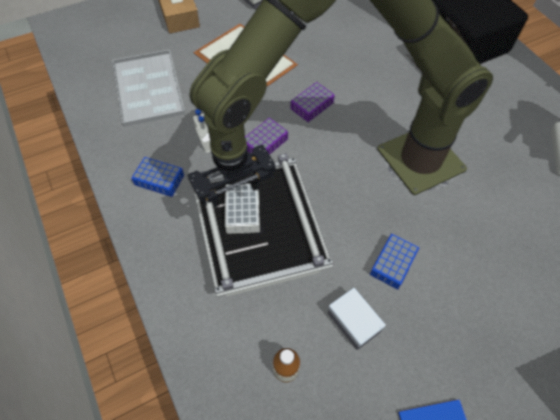

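The call was refused because all six keys are needed. The pictures show the scene unchanged: block at wrist (265,235).

>>> arm_command(
  deltas=[
    {"dx": -0.01, "dy": 0, "dz": -0.04, "wx": 0, "wy": 0.1, "wz": 0},
    {"dx": -0.02, "dy": 0, "dz": -0.085, "wx": 0, "wy": 0.2, "wz": 0},
    {"dx": -0.03, "dy": 0, "dz": -0.13, "wx": 0, "wy": 0.267, "wz": 0},
    {"dx": -0.04, "dy": 0, "dz": -0.17, "wx": 0, "wy": 0.267, "wz": 0},
    {"dx": -0.047, "dy": 0, "dz": -0.203, "wx": 0, "wy": 0.267, "wz": 0},
  ],
  claw=-1,
  grip_force=20,
)

```text
clock: 0.75
tool_pos: [0.4196, 0.0475, 0.4048]
eef_rot: [-0.445, 0.55, -0.549, 0.445]
contact_force: [-0.5, 0.2, 0.5]
opening: 0.572
```

```bash
python3 -c "
from h import *
plan(-.155,0,.113); snap('wrist','wrist2'); snap('scene','scene2')"
```

```text
clock 0.75 tip mat [-0.157  -0.0003] tipz 0.2388 F [-0.5  0.2  0.5] open 0.57
shift [-0.0004  0.1258  0.0021] turn [0.001  0.0006 0.0002]
```

View pics/wrist2.png

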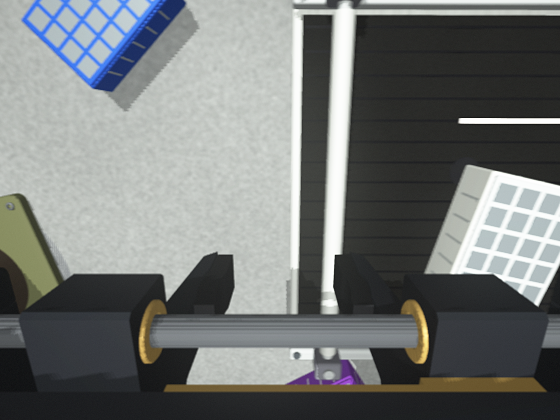

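View pics/scene2.png

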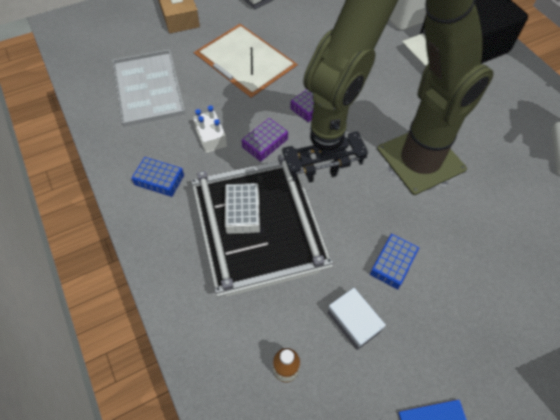

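Wrist picture: the fingers are half shut, astride the clamp bar's line (340,150) but well above it. I'll hold while they shut, then go down behind the bar.

>>> arm_command(
  deltas=[
    {"dx": 0, "dy": 0.02, "dz": 0, "wx": 0, "wy": 0, "wz": 0},
    {"dx": 0, "dy": 0.04, "dz": 0, "wx": 0, "wy": 0, "wz": 0},
    {"dx": 0, "dy": 0.05, "dz": 0, "wx": 0, "wy": 0, "wz": 0},
    {"dx": 0, "dy": 0.06, "dz": 0, "wx": 0, "wy": 0, "wz": 0},
    {"dx": 0, "dy": 0.06, "dz": 0, "wx": 0, "wy": 0, "wz": 0},
  ],
  claw=-1,
)

```text
clock: 1.35
tool_pos: [0.4227, 0.0469, 0.3438]
eef_rot: [-0.445, 0.55, -0.549, 0.445]
contact_force: [-0.1, 0.4, 0.7]
opening: 0.023
```

```bash
python3 -c "
from h import *
plan(-.155,0,.113)"
```

```text
clock 1.35 tip mat [-0.1539 -0.0002] tipz 0.1778 F [-0.1  0.4  0.7] open 0.02
shift [-0.0002  0.0648 -0.0011] turn [ 0.0012 -0.0008  0.0007]
```

>>> arm_command(
  deltas=[
    {"dx": 0, "dy": 0.02, "dz": -0.003, "wx": 0, "wy": 0, "wz": 0},
    {"dx": 0, "dy": 0.04, "dz": -0.003, "wx": 0, "wy": 0, "wz": 0},
    {"dx": 0, "dy": 0.055, "dz": -0.003, "wx": 0, "wy": 0, "wz": 0},
    {"dx": 0, "dy": 0.065, "dz": -0.003, "wx": 0, "wy": 0, "wz": 0},
    {"dx": 0, "dy": 0.065, "dz": -0.003, "wx": 0, "wy": 0, "wz": 0},
  ],
)

```text
clock: 1.85
tool_pos: [0.4197, 0.0477, 0.2791]
eef_rot: [-0.445, 0.55, -0.55, 0.445]
contact_force: [0.3, -1.0, 0.9]
opening: 0.007
```

```bash
python3 -c "
from h import *
plan(-.09,0,.113); snap('side','side3')"
```

```text
clock 1.85 tip mat [-1.57e-01 -1.00e-04] tipz 0.1131 F [ 0.3 -1.   0.9] open 0.01
shift [-0.0001  0.      0.067 ] turn [ 0.0006 -0.0005  0.0005]
```

View pics/side3.png

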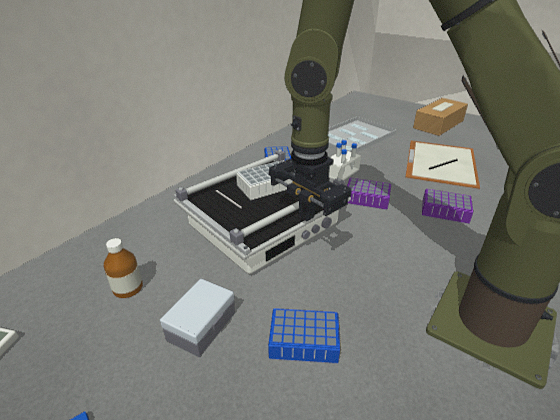

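Side picture: the shut fingers are behind the clamp bar (about (300,200)), clear of it. Now I push.

>>> arm_command(
  deltas=[
    {"dx": 0, "dy": 0, "dz": 0.012, "wx": 0, "wy": 0, "wz": 0},
    {"dx": 0, "dy": 0, "dz": 0.025, "wx": 0, "wy": 0, "wz": 0},
    {"dx": 0, "dy": 0, "dz": 0.04, "wx": 0, "wy": 0, "wz": 0},
    {"dx": 0, "dy": 0, "dz": 0.055, "wx": 0, "wy": 0, "wz": 0},
    {"dx": 0, "dy": 0, "dz": 0.067, "wx": 0, "wy": 0, "wz": 0},
  ],
)

```text
clock: 2.4
tool_pos: [0.484, 0.034, 0.2806]
eef_rot: [-0.446, 0.55, -0.549, 0.444]
contact_force: [-4.8, 3.1, 2.3]
opening: 0.007
```

```bash
python3 -c "
from h import *
plan(-.05,0,.113);snap('wrist','wrist4')"
```

```text
clock 2.4 tip mat [-0.0912 -0.0002] tipz 0.1146 F [-4.8  3.1  2.3] open 0.01
shift [-0.0001  0.0015  0.0412] turn [0.0035 0.0004 0.0003]
```

View pics/wrist4.png

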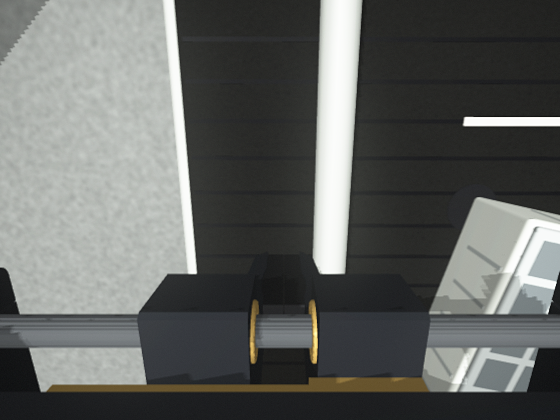

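The bar (wrist column about 335) moves with the fingers at about 5 N. I'll carry on.

>>> arm_command(
  deltas=[
    {"dx": 0, "dy": 0, "dz": 0.01, "wx": 0, "wy": 0, "wz": 0},
    {"dx": 0, "dy": 0.001, "dz": 0.02, "wx": 0, "wy": 0, "wz": 0},
    {"dx": 0, "dy": 0.001, "dz": 0.03, "wx": 0, "wy": 0, "wz": 0},
    {"dx": 0, "dy": 0.001, "dz": 0.04, "wx": 0, "wy": 0, "wz": 0},
    {"dx": 0, "dy": 0.001, "dz": 0.045, "wx": 0, "wy": 0, "wz": 0},
  ],
)

```text
clock: 2.95
tool_pos: [0.5289, 0.0242, 0.2791]
eef_rot: [-0.445, 0.55, -0.55, 0.445]
contact_force: [-5.1, 2.1, 5.8]
opening: 0.006
```

```bash
python3 -c "
from h import *
plan(-.02,0,.113);snap('side','side5');snap('wrist','wrist5')"
```

```text
clock 2.95 tip mat [-0.0453 -0.0004] tipz 0.1131 F [-5.1  2.1  5.8] open 0.01
shift [-0.0004  0.0001  0.0253] turn [ 0.0008 -0.0009  0.0003]
```

View pics/wrist5.png

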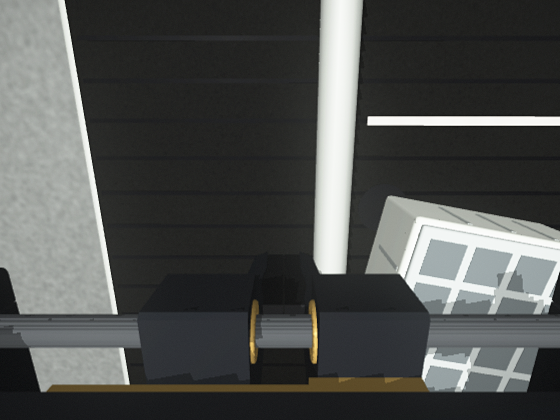

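View pics/side5.png

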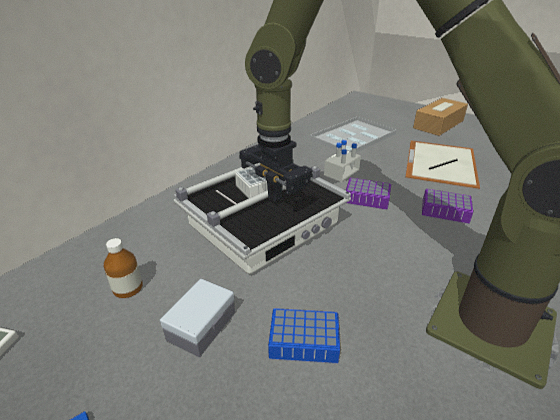

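The bar (wrist column about 335) is just starting on the block, whose near-left corner is at (390,200). Next I go more slowly.

>>> arm_command(
  deltas=[
    {"dx": 0, "dy": 0, "dz": 0.005, "wx": 0, "wy": 0, "wz": 0},
    {"dx": 0, "dy": 0, "dz": 0.01, "wx": 0, "wy": 0, "wz": 0},
    {"dx": 0, "dy": 0, "dz": 0.015, "wx": 0, "wy": 0, "wz": 0},
    {"dx": 0, "dy": 0, "dz": 0.02, "wx": 0, "wy": 0, "wz": 0},
    {"dx": 0, "dy": 0, "dz": 0.023, "wx": 0, "wy": 0, "wz": 0},
  ],
)

```text
clock: 3.55
tool_pos: [0.5507, 0.0196, 0.2789]
eef_rot: [-0.446, 0.55, -0.549, 0.444]
contact_force: [-6.2, 1.3, 6.1]
opening: 0.009
```

```bash
python3 -c "
from h import *
plan(-.01,0,.113);snap('wrist','wrist6')
d=load('wrist6');g=cv2.cvtColor(d['im'],cv2.COLOR_RGB2GRAY)
for v in (20,60,90):
    e=[u for u in range(300,390) if abs(int(g[v][u])-int(g[v][u-1]))>25]; u=(e[0]+e[-1])/2-.5; print(v,e,w2m(onz(d,(u,v),.12)))
"
```

```text
clock 3.55 tip mat [-0.023  -0.0004] tipz 0.1129 F [-6.2  1.3  6.1] open 0.01
shift [-0.0004 -0.0001  0.013 ] turn [ 0.0022 -0.0003  0.0007]
20 [320, 321, 361, 362, 363] [-0.00211962  0.10930723]
60 [319, 320, 359, 360] [-0.00218391  0.09518818]
90 [318, 319, 357, 358] [-0.00223495  0.08397972]
```

View pics/wrist6.png

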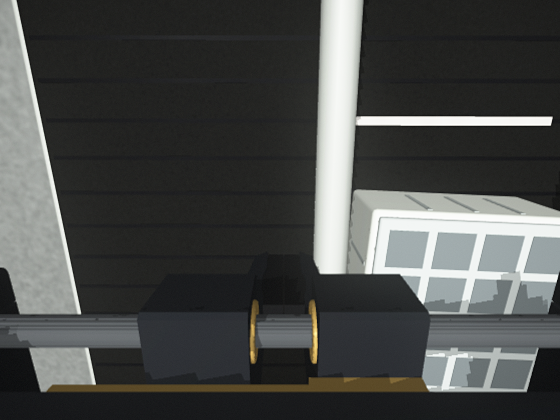

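The block is nearly square to the bars already, and the bar axis measures x = -2 mm (18.5 mm to go).

>>> arm_command(
  deltas=[
    {"dx": 0, "dy": 0, "dz": 0.003, "wx": 0, "wy": 0, "wz": 0},
    {"dx": 0, "dy": 0, "dz": 0.006, "wx": 0, "wy": 0, "wz": 0},
    {"dx": 0, "dy": 0, "dz": 0.009, "wx": 0, "wy": 0, "wz": 0},
    {"dx": 0, "dy": 0, "dz": 0.012, "wx": 0, "wy": 0, "wz": 0},
    {"dx": 0, "dy": 0, "dz": 0.014, "wx": 0, "wy": 0, "wz": 0},
  ],
)

```text
clock: 4.1
tool_pos: [0.5641, 0.0167, 0.2788]
eef_rot: [-0.446, 0.55, -0.549, 0.444]
contact_force: [-6.2, 1.2, 6.4]
opening: 0.007
```

```bash
cat >> h.py <<'E'
def bar(f):
  d=load(f);g=cv2.cvtColor(d['im'],cv2.COLOR_RGB2GRAY)
  for v in (20,60,90):
    e=[u for u in range(300,390) if abs(int(g[v][u])-int(g[v][u-1]))>25]; u=(e[0]+e[-1])/2-.5; print(v,e,w2m(onz(d,(u,v),.12)))
E
python3 -c "
from h import *
plan(-.0045,0,.113);snap('wrist','wrist7');bar('wrist7')
"
```

```text
clock 4.1 tip mat [-0.0093 -0.0004] tipz 0.1128 F [-6.2  1.2  6.4] open 0.01
shift [-0.0004 -0.0002  0.0048] turn [ 0.003  -0.0002  0.0009]
20 [320, 321, 361, 362, 363] [0.01143386 0.10926661]
60 [319, 320, 359, 360] [0.01137125 0.09515671]
90 [318, 319, 357, 358] [0.01132154 0.08395523]
```

View pics/wrist7.png

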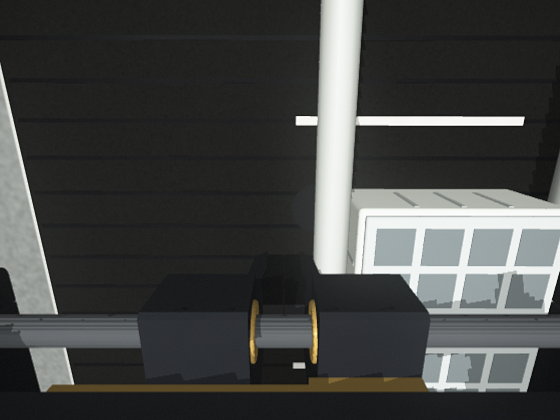

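>>> arm_command(
  deltas=[
    {"dx": 0, "dy": 0, "dz": 0.002, "wx": 0, "wy": 0, "wz": 0},
    {"dx": 0, "dy": 0, "dz": 0.004, "wx": 0, "wy": 0, "wz": 0},
    {"dx": 0, "dy": 0, "dz": 0.005, "wx": 0, "wy": 0, "wz": 0},
    {"dx": 0, "dy": 0, "dz": 0.006, "wx": 0, "wy": 0, "wz": 0},
    {"dx": 0, "dy": 0, "dz": 0.006, "wx": 0, "wy": 0, "wz": 0},
  ],
)

```text
clock: 4.65
tool_pos: [0.5695, 0.0156, 0.2789]
eef_rot: [-0.446, 0.55, -0.549, 0.444]
contact_force: [-7.0, 2.4, 7.1]
opening: 0.002
```

```bash
python3 -c "
from h import *
plan(-.0045,0,.113);snap('wrist','wrist8');bar('wrist8')
"
```

```text
clock 4.65 tip mat [-0.0038 -0.0004] tipz 0.1129 F [-7.   2.4  7.1] open 0.0
shift [-0.0004 -0.0001 -0.0007] turn [ 0.0044 -0.0001  0.0012]
20 [320, 321, 361, 362, 363] [0.01675878 0.1092467 ]
60 [319, 320, 359, 360] [0.01669821 0.0951417 ]
90 [318, 319, 357, 358] [0.01665012 0.08394363]
```

>>> arm_command(
  deltas=[
    {"dx": 0, "dy": 0, "dz": 0.001, "wx": 0, "wy": 0, "wz": 0},
    {"dx": 0, "dy": 0, "dz": 0.001, "wx": 0, "wy": 0, "wz": 0},
    {"dx": 0, "dy": 0, "dz": 0.002, "wx": 0, "wy": 0, "wz": 0},
    {"dx": 0, "dy": 0, "dz": 0.002, "wx": 0, "wy": 0, "wz": 0},
    {"dx": 0, "dy": 0, "dz": 0.002, "wx": 0, "wy": 0, "wz": 0},
  ],
)

```text
clock: 5.2
tool_pos: [0.5701, 0.0156, 0.2788]
eef_rot: [-0.447, 0.551, -0.548, 0.443]
contact_force: [-10.2, 2.4, 10.2]
opening: 0.001
```

```bash
python3 -c "
from h import *
plan(-.03,0,.113);snap('wrist','wrist9');bar('wrist9')
"
```

```text
clock 5.2 tip mat [-0.0032 -0.0003] tipz 0.1128 F [-10.2   2.4  10.2] open 0.0
shift [-0.0003  0.     -0.0269] turn [0.0089 0.0006 0.002 ]
20 [320, 321, 362, 363] [0.01676507 0.10919995]
60 [319, 320, 359, 360] [0.01671299 0.09511258]
90 [318, 319, 357, 358] [0.01667163 0.08392709]
```

View pics/wrist9.png

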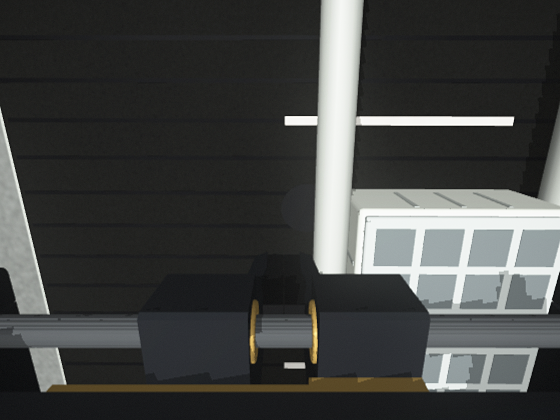

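The bar stands still at x = 16.7 mm (joint about 0.1297) while the force grows, so it is snug. Now I back off and lift clear.

>>> arm_command(
  deltas=[
    {"dx": 0, "dy": 0, "dz": -0.015, "wx": 0, "wy": 0, "wz": 0},
    {"dx": 0, "dy": 0, "dz": -0.027, "wx": 0, "wy": 0, "wz": 0},
    {"dx": 0, "dy": -0.03, "dz": -0.027, "wx": 0, "wy": 0, "wz": 0},
    {"dx": 0, "dy": -0.08, "dz": -0.027, "wx": 0, "wy": 0, "wz": 0},
    {"dx": 0, "dy": -0.1, "dz": -0.027, "wx": 0, "wy": 0, "wz": 0},
  ],
)

```text
clock: 5.75
tool_pos: [0.5481, 0.0204, 0.3826]
eef_rot: [0.442, -0.548, 0.551, -0.447]
contact_force: [1.9, -0.1, -0.2]
opening: 0.007
```

```bash
python3 -c "
from h import *
plan(.067,-.135,.213);snap('wrist','wrist10');snap('scene','scene10')
"
```

```text
clock 5.75 tip mat [-0.0257 -0.0001] tipz 0.2166 F [ 1.9 -0.1 -0.2] open 0.01
shift [0.1348 0.004  0.0928] turn [-0.0107 -0.0013 -0.0031]
```

View pics/wrist10.png

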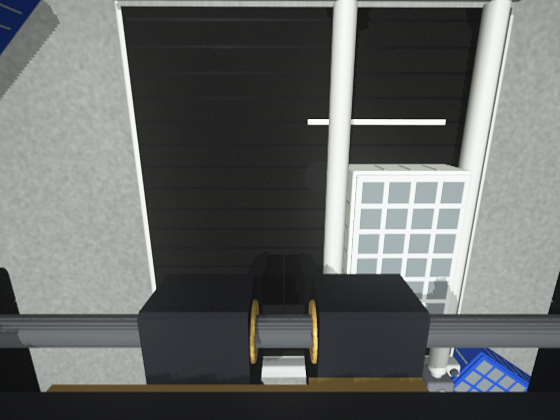

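View pics/scene10.png

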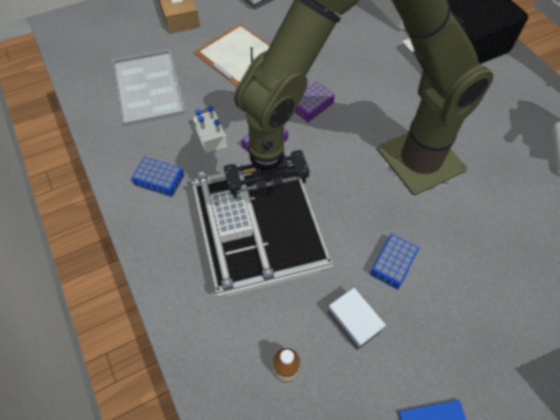

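```bash
python3 -c "
from h import *
d=load('wrist10')
for uv in ((354,172),(469,172),(350,168)): print(uv,w2m(onz(d,uv,.141)))
im=d['im'][140:290,300:500]; cv2.imwrite('pics/w10c.png',cv2.resize(im[:,:,::-1],None,fx=4,fy=4,interpolation=cv2.INTER_CUBIC))
sc=load('scene10')
im=sc['im'][160:300,180:290]; cv2.imwrite('pics/s10c.png',cv2.resize(im[:,:,::-1],None,fx=4,fy=4,interpolation=cv2.INTER_CUBIC))
"
```

```text
(354, 172) [0.02487413 0.03812558]
(469, 172) [0.10606003 0.03800806]
(350, 168) [0.0218928  0.04094025]
```

View pics/w10c.png

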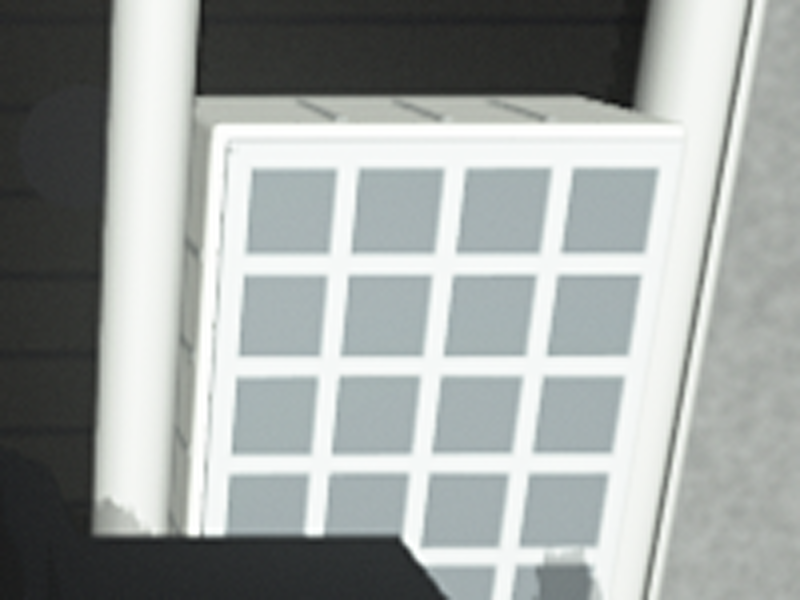

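View pics/s10c.png

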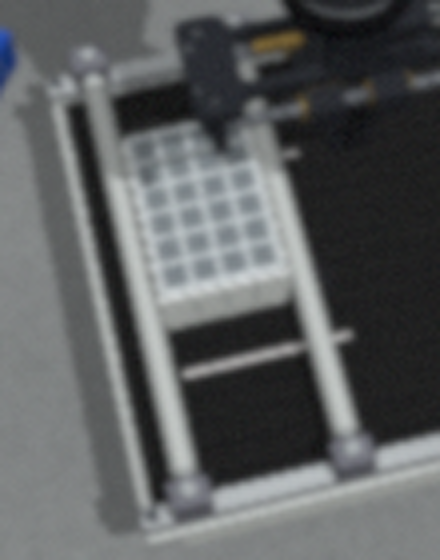

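>>> arm_command(
  deltas=[
    {"dx": 0.035, "dy": 0, "dz": 0.025, "wx": 0, "wy": 0, "wz": 0},
    {"dx": 0.07, "dy": 0, "dz": 0.05, "wx": 0, "wy": 0, "wz": 0},
    {"dx": 0.105, "dy": 0, "dz": 0.075, "wx": 0, "wy": 0, "wz": 0},
    {"dx": 0.13, "dy": 0.002, "dz": 0.093, "wx": 0, "wy": 0, "wz": 0},
    {"dx": 0.13, "dy": 0.002, "dz": 0.093, "wx": 0, "wy": 0, "wz": 0},
  ],
)

```text
clock: 6.35
tool_pos: [0.6109, -0.1324, 0.3749]
eef_rot: [0.443, -0.55, 0.553, -0.442]
contact_force: [-0.1, -0.2, 0.7]
opening: 0.003
```

```bash
python3 -c "
from h import *
plan(.067,-.130,.115);snap('wrist','wrist11')
d=load('wrist10'); print(w2m(onz(d,(365,164.5),.098)))
"
```

```text
clock 6.35 tip mat [ 0.0675 -0.1365] tipz 0.2089 F [-0.1 -0.2  0.7] open 0.0
shift [-0.0069  0.0939 -0.0007] turn [-0.002  -0.0114  0.0055]
[0.0436083  0.03771414]
```

View pics/wrist11.png

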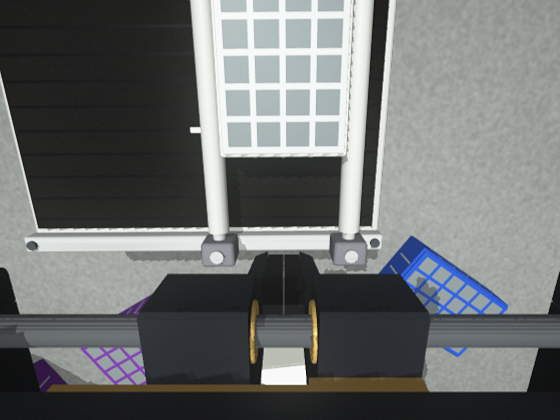

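```bash
python3 -c "
from h import *
d=load('wrist11'); print([w2m(onz(d,(u,156),.141)) for u in(222,345)], 'line R outer/inner',w2m(onz(d,(196,132.5),.098)),w2m(onz(d,(196,127.5),.098)))
"
```

```text
[array([ 0.02616417, -0.08757265]), array([ 0.10818407, -0.08825422])] line R outer/inner [-0.00128546 -0.07390286] [-0.00095549 -0.07012048]
```

Wrist picture: the block's right end edge is at row 156, which is y = -88 mm, so its centre is at about -24.5 mm. The right line measures y = -70 to -74 mm, as it should. Now down between the bars, beside that end.

>>> arm_command(
  deltas=[
    {"dx": -0.005, "dy": 0.03, "dz": 0, "wx": 0, "wy": -0.011, "wz": 0},
    {"dx": -0.007, "dy": 0.06, "dz": -0.001, "wx": 0, "wy": -0.011, "wz": 0.005},
    {"dx": -0.007, "dy": 0.08, "dz": -0.001, "wx": 0, "wy": -0.011, "wz": 0.005},
    {"dx": -0.007, "dy": 0.094, "dz": -0.001, "wx": 0, "wy": -0.011, "wz": 0.005},
    {"dx": -0.007, "dy": 0.094, "dz": -0.001, "wx": 0, "wy": -0.011, "wz": 0.005},
  ],
)

```text
clock: 6.9
tool_pos: [0.6098, -0.1176, 0.2806]
eef_rot: [-0.448, 0.549, -0.545, 0.448]
contact_force: [0.5, -0.4, 0.3]
opening: 0.006
```

```bash
python3 -c "
from h import *
plan(.067,-.085,.113)
"
```

```text
clock 6.9 tip mat [ 0.0634 -0.1223] tipz 0.1146 F [ 0.5 -0.4  0.3] open 0.01
shift [-0.0372  0.0018  0.004 ] turn [ 0.0052  0.0127 -0.0053]
```

>>> arm_command(
  deltas=[
    {"dx": -0.008, "dy": 0.001, "dz": 0.003, "wx": 0, "wy": 0.012, "wz": -0.005},
    {"dx": -0.015, "dy": 0.001, "dz": 0.003, "wx": 0, "wy": 0.012, "wz": -0.005},
    {"dx": -0.022, "dy": 0.001, "dz": 0.003, "wx": 0, "wy": 0.012, "wz": -0.005},
    {"dx": -0.028, "dy": 0.001, "dz": 0.003, "wx": 0, "wy": 0.012, "wz": -0.005},
    {"dx": -0.034, "dy": 0.001, "dz": 0.003, "wx": 0, "wy": 0.012, "wz": -0.005},
  ],
)

```text
clock: 7.4
tool_pos: [0.6203, -0.0891, 0.283]
eef_rot: [0.445, -0.549, 0.552, -0.443]
contact_force: [-1.4, -8.3, 2.7]
opening: 0.006
```

```bash
python3 -c "
from h import *
plan(.067,-.073,.113);snap('wrist','wrist12')
"
```

```text
clock 7.4 tip mat [ 0.0677 -0.0922] tipz 0.117 F [-1.4 -8.3  2.7] open 0.01
shift [-0.0192  0.0039 -0.0008] turn [-0.0024 -0.0045  0.007 ]
```

View pics/wrist12.png

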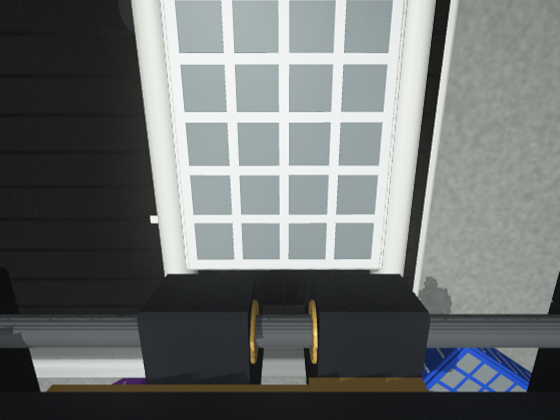

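The fingers are on the block's right end and it slides at about 8 N.

>>> arm_command(
  deltas=[
    {"dx": -0.004, "dy": 0.001, "dz": 0, "wx": 0, "wy": 0, "wz": 0},
    {"dx": -0.008, "dy": 0.002, "dz": 0, "wx": 0, "wy": 0, "wz": 0},
    {"dx": -0.011, "dy": 0.003, "dz": 0, "wx": 0, "wy": 0, "wz": 0},
    {"dx": -0.013, "dy": 0.003, "dz": 0, "wx": 0, "wy": 0, "wz": 0},
    {"dx": -0.013, "dy": 0.003, "dz": 0, "wx": 0, "wy": 0, "wz": 0},
  ],
)

```text
clock: 7.95
tool_pos: [0.6228, -0.0786, 0.2809]
eef_rot: [0.445, -0.548, 0.553, -0.442]
contact_force: [-2.4, -10.7, 9.0]
opening: 0.007
```

```bash
python3 -c "
from h import *
plan(.067,-.073,.113);snap('wrist','wrist13')
"
```

```text
clock 7.95 tip mat [ 0.0679 -0.0815] tipz 0.1149 F [ -2.4 -10.7   9. ] open 0.01
shift [-0.0085  0.0018 -0.001 ] turn [-0.0032 -0.0068  0.0109]
```

View pics/wrist13.png

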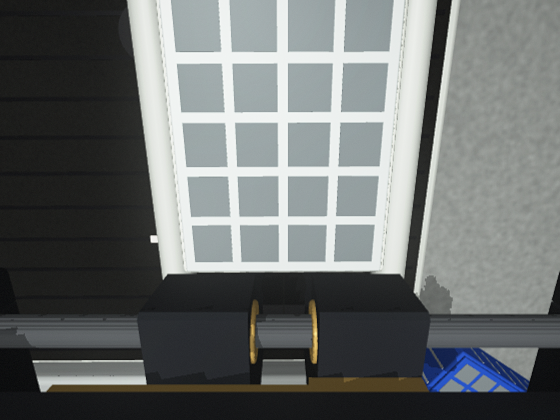

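```bash
python3 -c "
from h import *
for f,v in(('wrist12',269),('wrist13',271)):
  d=load(f); print([w2m(onz(d,(u,v),.141)) for u in(187,380)])
"
```

```text
[array([ 0.02613475, -0.08065936]), array([ 0.10778818, -0.08092249])]
[array([ 0.02712429, -0.07007842]), array([ 0.10750209, -0.07050716])]
```

>>> arm_command(
  deltas=[
    {"dx": -0.002, "dy": 0, "dz": 0, "wx": 0, "wy": 0, "wz": 0},
    {"dx": -0.004, "dy": 0, "dz": 0, "wx": 0, "wy": 0, "wz": 0},
    {"dx": -0.006, "dy": 0, "dz": 0, "wx": 0, "wy": 0, "wz": 0},
    {"dx": -0.007, "dy": 0, "dz": 0, "wx": 0, "wy": 0, "wz": 0},
    {"dx": -0.007, "dy": 0, "dz": 0, "wx": 0, "wy": 0, "wz": 0},
  ],
)

```text
clock: 8.5
tool_pos: [0.6242, -0.072, 0.2808]
eef_rot: [0.445, -0.548, 0.553, -0.442]
contact_force: [-3.7, -10.7, 9.6]
opening: 0.004
```

```bash
python3 -c "
from h import *
plan(.067,-.0746,.113);snap('wrist','wrist14')
d=load('wrist14'); im=d['im'][200:290,140:420]; cv2.imwrite('pics/w14c.png',cv2.resize(im[:,:,::-1],None,fx=2.8,fy=2.8,interpolation=cv2.INTER_CUBIC))
"
```

```text
clock 8.5 tip mat [ 0.0679 -0.0747] tipz 0.1148 F [ -3.7 -10.7   9.6] open 0.0
shift [-0.0001  0.0018 -0.0009] turn [-0.003  -0.0071  0.0112]
```

View pics/w14c.png

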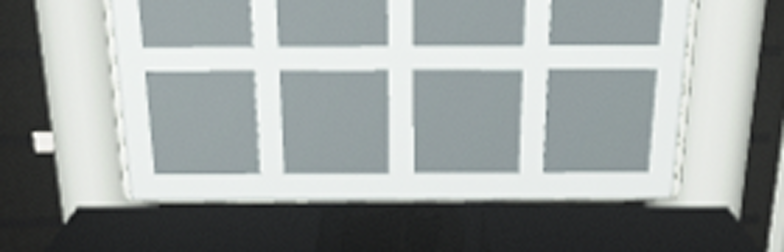

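Reached the target. I back off along the bars, then lift and look.

>>> arm_command(
  deltas=[
    {"dx": 0.015, "dy": 0, "dz": 0, "wx": 0, "wy": 0, "wz": 0},
    {"dx": 0.03, "dy": 0, "dz": 0, "wx": 0, "wy": 0, "wz": 0},
    {"dx": 0.04, "dy": -0.01, "dz": 0, "wx": 0, "wy": 0, "wz": 0},
    {"dx": 0.04, "dy": -0.05, "dz": 0, "wx": 0, "wy": 0, "wz": 0},
    {"dx": 0.04, "dy": -0.1, "dz": 0, "wx": 0, "wy": 0, "wz": 0},
  ],
)

```text
clock: 9.05
tool_pos: [0.6152, -0.1064, 0.3785]
eef_rot: [-0.446, 0.551, -0.549, 0.443]
contact_force: [0.4, -0.3, 0.6]
opening: 0.008
```

>>> arm_command(
  deltas=[
    {"dx": 0.03, "dy": -0.03, "dz": -0.02, "wx": 0, "wy": 0, "wz": 0},
    {"dx": 0.03, "dy": -0.07, "dz": -0.06, "wx": 0, "wy": 0, "wz": 0},
    {"dx": 0.0, "dy": -0.08, "dz": -0.1, "wx": 0, "wy": 0, "wz": 0},
    {"dx": -0.04, "dy": -0.08, "dz": -0.13, "wx": 0, "wy": 0, "wz": 0},
    {"dx": -0.06, "dy": -0.08, "dz": -0.13, "wx": 0, "wy": 0, "wz": 0},
  ],
)

```text
clock: 9.55
tool_pos: [0.4983, -0.0172, 0.4604]
eef_rot: [-0.445, 0.55, -0.549, 0.446]
contact_force: [0.3, -0.9, -1.0]
opening: 0.007
```

```bash
python3 -c "
from h import *
plan(-.02,-.11,.3);snap('wrist','wrist15');snap('scene','scene15');snap('side','side15')
sc=load('scene15')
im=sc['im'][160:300,180:350]; cv2.imwrite('pics/s15c.png',cv2.resize(im[:,:,::-1],None,fx=4,fy=4,interpolation=cv2.INTER_CUBIC))
"
```

```text
clock 9.55 tip mat [-0.0666 -0.0473] tipz 0.2944 F [ 0.3 -0.9 -1. ] open 0.01
shift [ 0.0628 -0.0057  0.0465] turn [ 0.0014  0.0023 -0.0016]
```

View pics/wrist15.png

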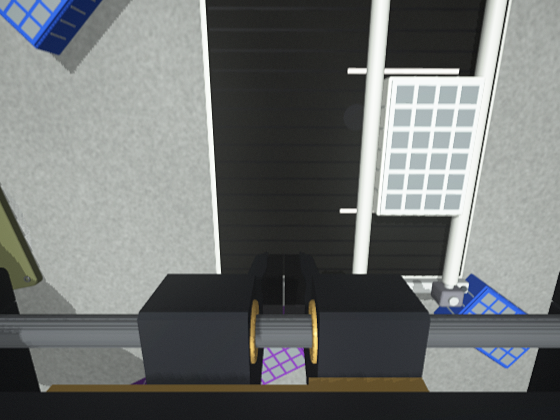

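View pics/s15c.png

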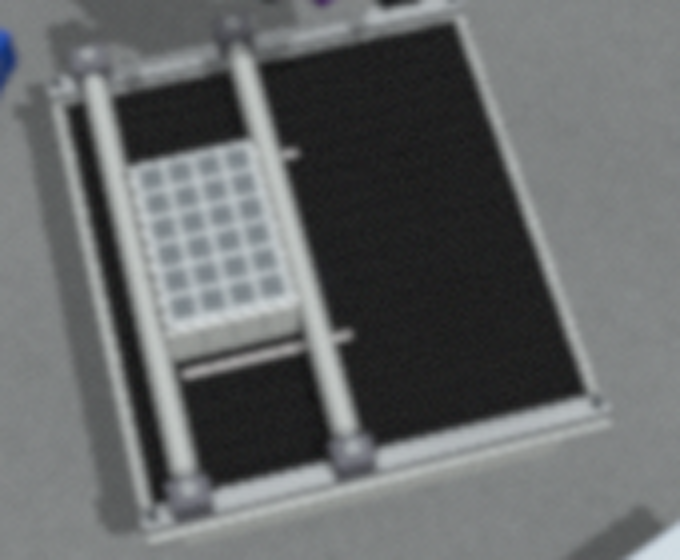

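View pics/side15.png

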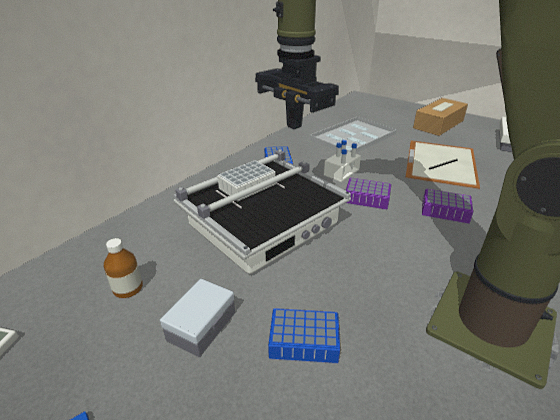

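```bash
python3 -c "
from h import *
snap('wrist','wrist16'); d=load('wrist16'); im=d['im'][50:240,330:510]; cv2.imwrite('pics/w16c.png',cv2.resize(im[:,:,::-1],None,fx=3,fy=3,interpolation=cv2.INTER_CUBIC))
"
```

```text
(no output)
```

View pics/w16c.png

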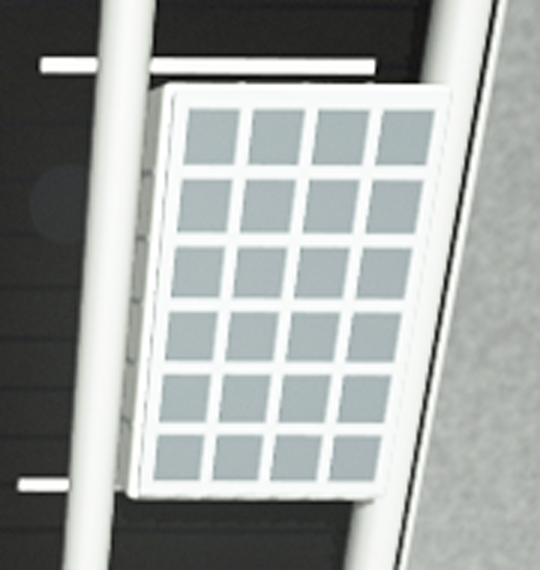

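```bash
python3 -c "
from h import *
d=load('wrist16'); q=lambda u,v,z: w2m(onz(d,(u/3+330-.33,v/3+50-.33),z)).round(4)
print('corners',q(172,85,.141),q(449,86,.141),q(133,497,.141),q(382,500,.141))
print('lineL inner',q(100,73,.098),q(300,74,.098),'lineR inner',q(45,479,.098))
g=cv2.cvtColor(d['im'],cv2.COLOR_RGB2GRAY)
for v in (20,50,100,150,200,230):
  print(v,'clamp',end=' ')
  row=g[v].astype(int); e=[u for u in range(350,395) if abs(row[u]-row[u-1])>20]; print(e, w2m(onz(d,((e[0]+e[-1])/2-.5,v),.12)).round(4) if len(e)>1 else '')
"
```

```text
corners [0.0258 0.0608] [0.1064 0.0608] [ 0.025  -0.0642] [ 0.1068 -0.065 ]
lineL inner [0.0146 0.0695] [0.081  0.0694] lineR inner [ 0.0045 -0.0702]
20 clamp [365, 366, 367, 368, 383, 384, 385] [0.0165 0.1111]
50 clamp [363, 364, 365, 366, 381, 382] [0.0162 0.0869]
100 clamp [360, 361, 362, 377, 378, 382, 383, 386, 387, 391, 392] [0.0231 0.0439]
150 clamp [356, 357, 358, 359, 372, 373, 374, 377, 378, 379, 381] [ 0.0197 -0.0029]
200 clamp [353, 354, 355, 368, 369, 373, 374, 377, 378, 382] [ 0.0227 -0.0539]
230 clamp [351, 352, 353, 366, 367] [ 0.0162 -0.0869]
```

Both end edges and both white lines are visible. The block's ends lie at y = +60.8 and -64.6 mm, so its centre is at about -2 mm. It is square, with the clamp bar axis at x = 16.3 mm (joint about 0.129). The robot is clear, so I'm handing in.

```bash
python3 -c "
from h import *
a=load('scene0')['im'].astype(int);b=load('scene15')['im'].astype(int)
for n,(u0,v0,u1,v1) in dict(bottle=(265,335,310,390),tip=(322,282,392,352)).items(): print(n,abs(a-b)[v0:v1,u0:u1].max())
a=load('scene2')['im'].astype(int); print('rack',abs(a-b)[100:155,190:228].mean())
s=r.get_state(); print(s['contact_force'],np.abs(s['qd']).max())
print(r.finish_job())"
```

```text
bottle 7
tip 8
rack 27.818341307814993
[-0.69128634 -0.86691645 -0.2803285 ] 0.029528559254809517
the job is handed in; nothing more can be done
None
```

```bash
python3 -c "
from h import *
k=[load(f)['im'][90:165,180:240,::-1] for f in('scene2','scene15')]
cv2.imwrite('pics/rack.png',cv2.resize(np.hstack(k),None,fx=5,fy=5))"
```

```text
(no output)
```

View pics/rack.png

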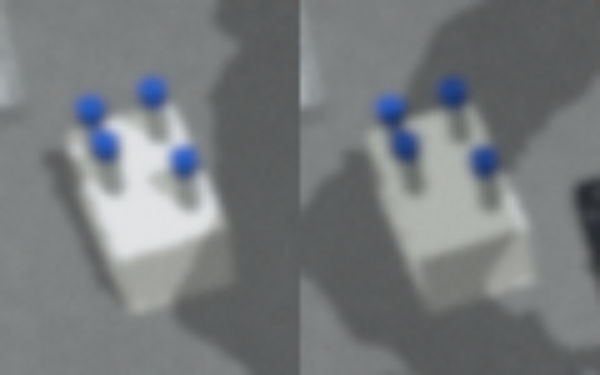

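I handed the job in after about 10 s of the 45 s. By my last measurements the block is in place and clamped; `finish_job` gives no verdict.

**What I did:** With the fingers shut, I pushed the clamp bar from behind until it squared the block against the fixed bar. I stopped when the bar stood still and the force rose to about 14 N. I then pushed the block's right end about 23 mm along the bars to the middle, backed off and lifted clear. The clamp bar was never between the fingers and the block was never lifted.

**Last checks, from the wrist picture:**

| Check | Measured | Allowed |
|---|---|---|
| Block centre, y | about -2 mm | ±7 mm |
| Block centre, x | about 66 mm, on edges that read 2 mm short on each side | 64 to 70 mm |
| Angle of the block to the bars | about 0.01 rad | 0.035 rad |
| Clamp joint | about 0.129 m | 0.1265 to 0.1325 m |

- **Scale check:** the white lines' inner edges measured 69.5 and -70.2 mm, against ±70 mm.
- **Robot:** the tips were about 0.29 m above the bench, with about 1 N of residual force.
- **Bottle and tip box:** their picture patches are unchanged since the start.
- **Tube rack:** its picture patch did differ. An enlarged before-and-after view, looked at only after hand-in, shows just the arm's shadow moving; the caps are at the same pixels.

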